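# Release and draw out the filter drawer of a jeweller's dust extractor

### The job

The filter drawer of the dust extractor is latched and has to come out so that the gold dust can be collected. Take the release pin (the square-handled tool) from the rack, push it straight through the slot in the sloping panel, feel along the slot for the hidden spring tab and press it gently - never forcing it - until the drawer jumps out a little. Then stand the pin back in the rack and draw the drawer all the way out to its stop, leaving everything else as it stands.

Things in the scene. Friction and masses are not known exactly. Their poses are not given: they have to be found in the camera images.
- pin_grip (a point): Centre of the square dark wooden handle (14 x 14 x 70 mm) of the release pin, a loose tool of 40 to 70 g that hangs upright in a hole of the rack. On the pin's axis, 40 mm above the underside of its ferrule, 135 mm above the rod's end. z points up out of the handle; x and y are square to its flat sides, x within 0.2 rad of the rack's x.
- pin_tip (a point): Rounded end of the release pin's rod; axes as pin_grip. Below the handle a brass ferrule, 22 mm across and 5 mm thick, rests on the rack's plate; under it the round steel rod, 6 mm thick, hangs 95 mm down through the hole.
- rack: Fixed wooden tool rack, 80 x 200 mm on plan, origin at the centre of its underside, z up. Its plate (top 116 mm above the bench, 8 mm thick, 60 mm in x) has four 11 mm holes in a row along y, at y = -66, -22, 22 and 66 mm. Three tools hang in them in changing places; the hole at y = 22 mm is empty. The pin may return to its own hole or the empty one.
- bezel_pusher: Bystander in the rack: mushroom-shaped dark wooden handle 30 mm across, 48 mm tall over the plate, brass shank. Origin at the plate's top.
- burnisher: Bystander in the rack: round dark wooden handle 18 mm thick, 60 mm tall over the plate, short steel shank. Origin at the plate's top.
- extractor: Fixed grey sheet-steel dust extractor, 260 mm deep (x), 300 mm wide (y). Front face at x = -130 mm, 105 mm high; from its top edge a panel slopes up and back at 28 degrees (0.489 rad) to 199 mm. The panel's upper half has a grille of 15 short blind vents, its lower half one longer release slot with a raised rim. Origin at the centre of the underside, z up.
- slot (a point): Centre of the release slot on the outer face of the sloping panel (3 mm thick), 60 mm up the slope from its front edge. The slot is 12 mm wide (x, pointing up the slope) and 52 mm long (y, level). z points out at right angles to the panel, 28 degrees from vertical towards the front: the rod goes in along -z.
- tab_space (a point): Axes of slot; 26 mm behind its centre. Hidden here is the latch's tab, a thin steel tongue parallel to the panel, 14 mm wide (y) and 30 mm across (x). It is adjustable: its middle lies anywhere up to 16 mm to either side (y), its face 17 to 35 mm behind the panel's outer face. Beside it the rod meets nothing until a fixed plate 54 mm behind the panel.
- tab_stop (a point): Axes of slot; 45 mm behind its centre, the deepest the tab's face can go. The tab moves in (-z) against a spring: 4 N at first, 0.6 N more per mm, plus some latch friction; after 5 to 8 mm the drawer is let go, at 10 mm is a hard stop. The tab springs back afterwards, the drawer stays released. More than 40 N of the pin on tab or panel bends them.
- drawer (a joint): How far the filter drawer is out, in m. 0 = shut and latched. When let go a spring pushes it out to 0.024 to 0.035. Full travel 0.110, at a fixed stop. It slides along the extractor's -x with about 2 N of friction and stays where it is left.
- drawer_handle (a point): Middle of the drawer's handle: a level round steel bar 11 mm thick and 110 mm long along the extractor's y, its axis 35 mm before the drawer's front panel and 70 mm above the bench, on two thin legs 47 mm to either side. It moves with the drawer; the panel above slopes away, so the bar is free from above.
- mandrel: Bystander: tapered steel ring mandrel standing on a round foot 80 mm across, 192 mm tall. Origin at the centre of its underside.
- jar: Bystander: small glass jar, 44 mm across, 50 mm tall. Origin at the centre of its underside.
- loupe: Bystander: black eyepiece loupe, 34 mm across, 32 mm tall. Origin at the centre of its underside.
- bench_block: Bystander: square steel block 75 x 75 x 20 mm. Origin at the centre of its underside.
- hammer: Bystander: small hammer lying flat, 230 mm long. Origin on the bench under its middle.
- ring_clamp: Bystander: wooden ring clamp lying flat, 130 x 28 x 28 mm. Origin on the bench under its middle.

How it is judged:
By the outcome, as a careful person would: the job done as asked, in the order asked, and still so for the second after the job is handed in, with the robot touching nothing.
It also fails if it takes over 64 s, if anything falls off the work surface, if the arm or the gripper's body presses on something with over 40 N, if the wrist force passes 120 N, or if a joint passes its speed limit or range.

### The arm

A 6-joint arm with a two-finger parallel gripper is mounted at the origin on the work surface. World frame = base frame: x ahead of the robot, y to its left, z up, the work surface at z = 0. Lengths are in m, angles in rad, forces in N, time in s.
With the tool pointing down it reaches from about 0.275 to 0.75 m from the base axis. Payload 10.2 kg.
Tool frame: the origin (TCP) lies on the centre line of the jaws, within the pads' length; the fingertips stand 22 mm ahead of it and the grasp point (between the pads) lies 3 mm ahead of it (arm.tips_ahead is the distance from the TCP to the fingertips, in m); x points along the fingers, y is the direction in which the jaws open and shut, and the axes are right-handed (so a half turn about x gives the same grasp; the last joint's range is limited). The gripper opens to 88 mm and grips with 3 to 60 N. Pads are 18 mm wide; open, the fingers measure 123 mm over their backs; the gripper's body (75 mm by 187 mm) begins 45 mm behind the grasp point.
Start: joints at [0.988, 0.313, 1.498, -0, 1.331, -0.223], TCP at [0.185, 0.491, 0.261] pointing down, gripper open.
Joint ranges: [-2.94, 2.94], [-0.97, 2.17], [0.19, 2.56], [-1.23, 4.37], [0.02, 3.11], [-2.88, 2.88]. Speed limits (rad/s): [2.39, 2.39, 3.01, 3.14, 3.14, 3.14].

### API

Orientations are given as a unit quaternion [w, x, y, z].
In Python, from station import arm, solver, sensors, capture gives the robot as it stands. The module is installed in compiled form; this text tells all that it offers. Calls block until the motion is done:
- arm.move_ptp(position, orientation): joint-space move of the TCP to a pose.
- arm.move_l(position, frame=None, velocity=0.15, contact_N=None): straight line of the TCP; frame=None keeps the orientation; velocity is the mean speed in m/s. With contact_N (N) it stops when the force on the tool has changed by that much, and returns True; else False.
- arm.set_joints(angles): joint-space move.
- arm.command_gripper(opening, strength=None): finger opening in m; strength is the grip in N (None keeps the last); returns when the fingers have stopped.
- arm.wait(seconds).
- solver.solve_ik(position, orientation): joint angles nearest the present ones, or None.
- sensors.get_state(): the state.
- capture(name): name is "scene" or "side" or "wrist"; returns a dict with "pixels" (384x512x3 uint8, red, green, blue), "mtx" (3x3 intrinsics, pixels), "dist" ([k1, k2, p1, p2, k3] as OpenCV has them; the pictures are not rectified), "R" (3x3) and "t" (3): a world point X has camera coordinates R X + t. Camera axes: x right, y down, z forward; pixel columns grow to the right and rows downward; lengths in m; the calibration is good to about 2 mm. A picture is of the moment at which its call begins. There is no depth.
A pose or a line that the arm cannot do raises arm.PlanningError and nothing moves.
- arm.job_done(): hands the job in, once; it reports no verdict.
The state is a dict: "time": time; "qpos": joint angles; "qd": joint speeds; "joint_efforts": joint torques, N m; "position": TCP position; "tool_rot": TCP orientation; "ft_force": force on the tool from outside, world axes, zero at the start; "torque": the same for the moment, N m; "width": finger opening in m.
Only numpy, scipy, OpenCV 4.12 (cv2) and the standard library are available. Lean on these libraries where they do the work, as an engineer would, in place of code of your own. Each camera call takes 0.05 s, during which the arm holds its last target.

## Working session

There is one attempt and no reset: what is moved stays moved. The work goes in short steps, each a Python script; the robot and the scene stay as the last script left them, time stands still between calls to the robot, and variables do not carry over. Pictures are saved under pics/ and viewed, and the job is handed in when it is done.

```bash
mkdir -p pics; python3 - <<'E'
from station import arm, solver, sensors, capture
import cv2,numpy as np
for n in ["scene","side","wrist"]:
    c=capture(n); cv2.imwrite(f"pics/{n}0.png",c["pixels"][:,:,::-1]); np.savez(f"{n}0.npz",**c)
    print(n,c["mtx"].round(1).tolist(),np.round(c["dist"],3),"C",(-c["R"].T@c["t"]).round(3),c["R"][2].round(2))
s=sensors.get_state(); print(s["time"],s["position"],s["tool_rot"],arm.tips_ahead)
E
```

```text
scene [[430.6, 0.0, 255.7], [0.0, 430.6, 193.3], [0.0, 0.0, 1.0]] [0.015 0.    0.    0.    0.   ] C [ 1.626 -0.604  1.036] [-0.7   0.4  -0.59]
side [[387.7, 0.0, 261.1], [0.0, 387.7, 192.5], [0.0, 0.0, 1.0]] [0.026 0.    0.    0.    0.   ] C [ 0.366 -0.882  0.88 ] [ 0.15  0.75 -0.65]
wrist [[325.5, 0.0, 257.1], [0.0, 325.5, 191.1], [0.0, 0.0, 1.0]] [-0.06  0.    0.    0.    0.  ] C [0.122 0.514 0.384] [ 0.24 -0.09 -0.97]
0.15 [0.18475751 0.49124894 0.2603275 ] [ 0.69557264  0.12621505  0.69582093 -0.12681365] 0.022
```

View pics/scene0.png

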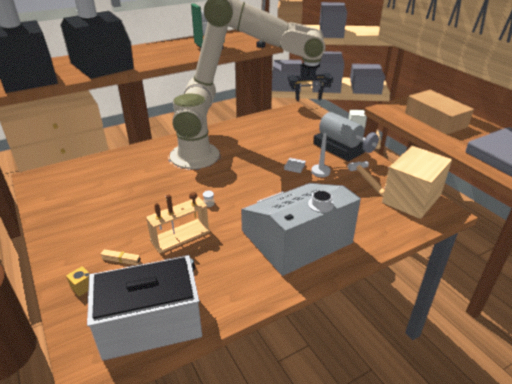

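View pics/side0.png

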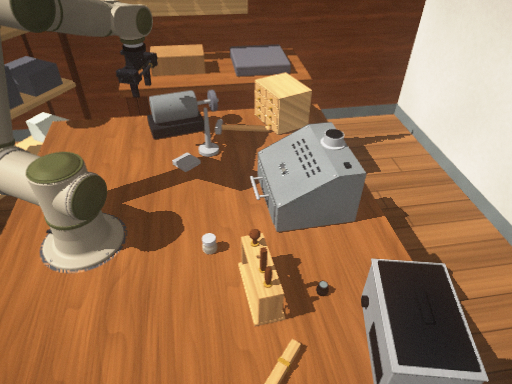

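View pics/wrist0.png

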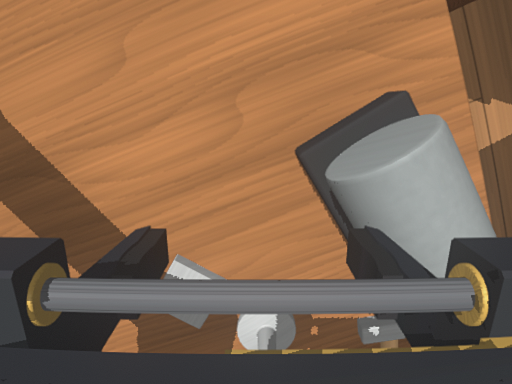

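```bash
python3 - <<'E'
import cv2
a=cv2.imread("pics/side0.png"); b=cv2.imread("pics/scene0.png")
cv2.imwrite("pics/c1.png",cv2.resize(a[220:330,200:340],None,fx=5,fy=5,interpolation=cv2.INTER_CUBIC))
cv2.imwrite("pics/c2.png",cv2.resize(a[115:235,240:370],None,fx=5,fy=5,interpolation=cv2.INTER_CUBIC))
cv2.imwrite("pics/c3.png",cv2.resize(b[175:275,130:370],None,fx=3.3,fy=3.3,interpolation=cv2.INTER_CUBIC))
E
```

```text
(no output)
```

View pics/c1.png

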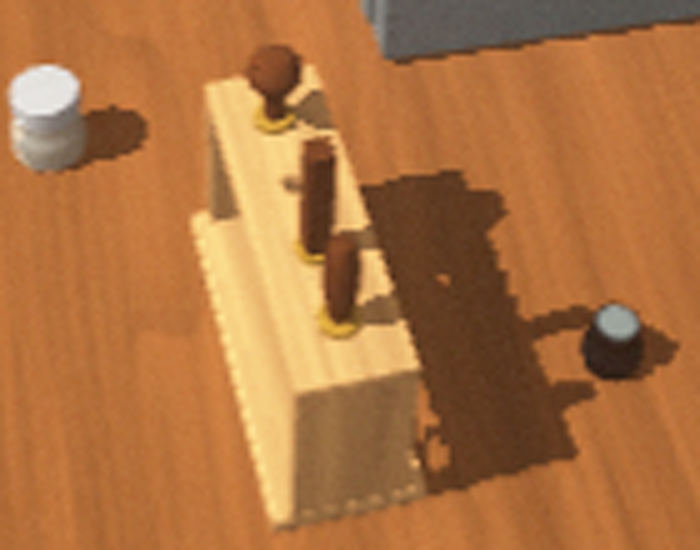

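View pics/c2.png

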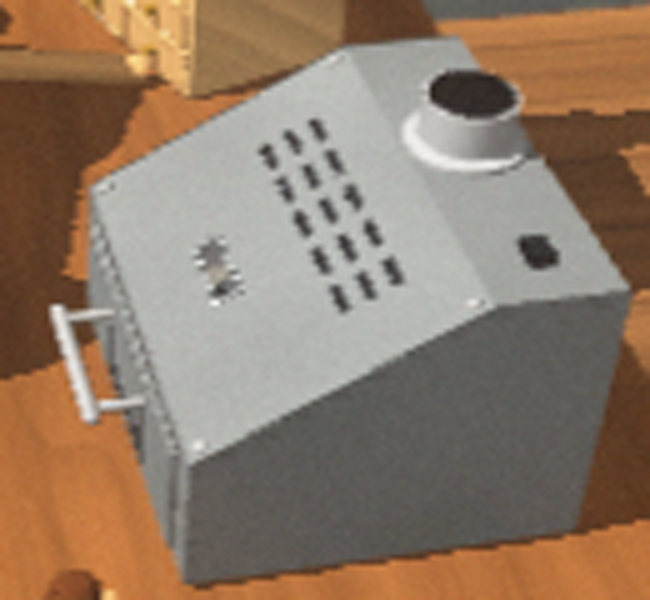

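View pics/c3.png

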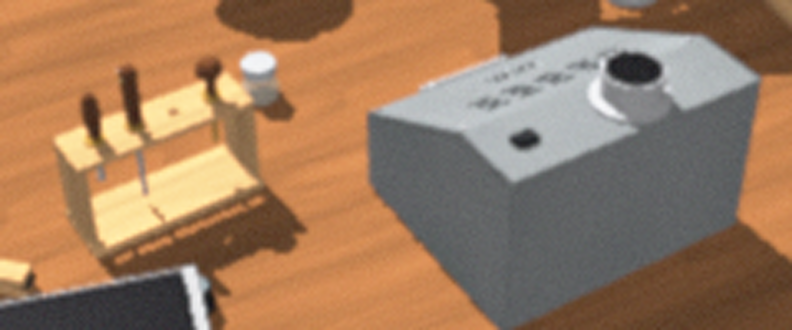

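```bash
cat > h.py <<'E'
import numpy as np, cv2
def ray(c,uv):
    p=cv2.undistortPoints(np.array([[uv]],float),c["mtx"],c["dist"])[0,0]
    R=np.array(c["R"]);t=np.array(c["t"]).ravel()
    return -R.T@t, R.T@np.array([p[0],p[1],1.])
def onz(c,uv,z):
    C,d=ray(c,uv); return C+d*(z-C[2])/d[2]
def proj(c,X):
    R=np.array(c["R"]);t=np.array(c["t"]).ravel()
    return cv2.projectPoints(np.array(X,float).reshape(-1,3),cv2.Rodrigues(R)[0],t,c["mtx"],c["dist"])[0].reshape(-1,2)
def tri(obs):
    A=np.zeros((3,3));b=np.zeros(3)
    for c,uv in obs:
        C,d=ray(c,uv); d=d/np.linalg.norm(d); P=np.eye(3)-np.outer(d,d); A+=P;b+=P@C
    return np.linalg.solve(A,b)
E
python3 - <<'E'
from h import *
s=np.load("side0.npz")
for n,uv,z in [("ftL",(259,152.6),.105),("ftR",(278,207.6),.105),("fbR",(277,231),0),("btL",(309.6,124),.199),("btR",(338,176),.199),("slot",(283.6,169),.105+.06*np.sin(.489)),
 ("r1",(241,237),.116),("r2",(263.6,233.6),.116),("r3",(259.6,298),.116),("r4",(283.6,293),.116),("bez",(254.6,244.4),.116),("empty",(258,256.6),.116),("pin",(262.4,270.4),.116),("burn",(267.6,285),.116),
 ("hL",(240+60/5,115+310/5),.07),("hR",(240+92/5,115+415/5),.07)]:
    print(n,onz(s,uv,z).round(4))
E
```

```text
ftL [0.5731 0.2265 0.105 ]
ftR [ 0.5796 -0.0629  0.105 ]
fbR [ 0.5827 -0.0577  0.    ]
btL [0.7497 0.2363 0.199 ]
btR [ 0.7521 -0.0576  0.199 ]
slot [0.6278 0.0836 0.1332]
r1 [ 0.4542 -0.173   0.116 ]
r2 [ 0.5163 -0.1702  0.116 ]
r3 [ 0.4704 -0.3686  0.116 ]
r4 [ 0.528  -0.3643  0.116 ]
bez [ 0.4858 -0.2047  0.116 ]
empty [ 0.4876 -0.2469  0.116 ]
pin [ 0.4909 -0.2918  0.116 ]
burn [ 0.4953 -0.3363  0.116 ]
hL [0.5341 0.1373 0.07  ]
hR [0.5371 0.0277 0.07  ]
```

```bash
cat >> h.py <<'E'
from scipy.spatial.transform import Rotation as Ro
def quat(xax,yax):
    x=np.array(xax,float);x/=np.linalg.norm(x);y=np.array(yax,float);y-=x*(x@y);y/=np.linalg.norm(y)
    q=Ro.from_matrix(np.c_[x,y,np.cross(x,y)]).as_quat(); return np.array([q[3],q[0],q[1],q[2]])
def qt(tilt,yaw,sgn):
    # tool pointing down, tilted forward by tilt in heading yaw; jaws along heading
    h=np.array([np.cos(yaw),np.sin(yaw),0]);z=np.array([0,0,1.])
    return quat(np.sin(tilt)*h-np.cos(tilt)*z, sgn*(np.cos(tilt)*h+np.sin(tilt)*z))
E
python3 - <<'E'
from h import *
from station import *
for sg in(1,-1):
  for p,t,y in [((.491,-.291,.32),0,.06),((.491,-.291,.16),0,.06),((.53,.084,.33),.489,-.015),((.58,.084,.21),.489,-.015),((.51,.083,.08),.489,-.015),((.42,.083,.08),.489,-.015),((.42,.083,.08),.35,-.015)]:
    q=solver.solve_ik(p,qt(t,y,sg)); print(sg,p,t,None if q is None else np.round(q,2))
E
```

```text
1 (0.491, -0.291, 0.32) 0 [-0.74  0.38  1.25 -0.    1.51 -0.8 ]
1 (0.491, -0.291, 0.16) 0 [-0.74  0.51  1.49 -0.    1.15 -0.8 ]
1 (0.53, 0.084, 0.33) 0.489 [-0.07  0.07  1.68  0.03  0.9  -0.07]
1 (0.58, 0.084, 0.21) 0.489 [-0.07  0.3   1.73  0.04  0.62 -0.08]
1 (0.51, 0.083, 0.08) 0.489 [-0.08  0.39  2.04  0.14  0.22 -0.19]
1 (0.42, 0.083, 0.08) 0.489 [-0.1   0.25  2.28  0.32  0.13 -0.39]
1 (0.42, 0.083, 0.08) 0.35 [-0.1   0.26  2.2   0.08  0.33 -0.15]
-1 (0.491, -0.291, 0.32) 0 [-0.74  0.38  1.25 -0.    1.51  2.34]
-1 (0.491, -0.291, 0.16) 0 [-0.74  0.51  1.49 -0.    1.15  2.34]
-1 (0.53, 0.084, 0.33) 0.489 None
-1 (0.58, 0.084, 0.21) 0.489 None
-1 (0.51, 0.083, 0.08) 0.489 None
-1 (0.42, 0.083, 0.08) 0.489 [-0.1   0.25  2.28  0.32  0.13  2.75]
-1 (0.42, 0.083, 0.08) 0.35 None
```

```bash
python3 - <<'E'
from h import *
from station import *
arm.move_ptp((.491,-.291,.33),qt(0,.06,1))
arm.command_gripper(.04)
c=capture("wrist"); cv2.imwrite("pics/w1.png",c["pixels"][:,:,::-1]); np.savez("w1.npz",**c)
s=sensors.get_state(); print(s["time"],s["position"],s["width"],s["ft_force"])
E
```

```text
3.9917 [ 0.49098606 -0.29099415  0.32999558] 0.0401835218436366 [ 0.04932592 -0.12670521  0.64100097]
```

View pics/w1.png

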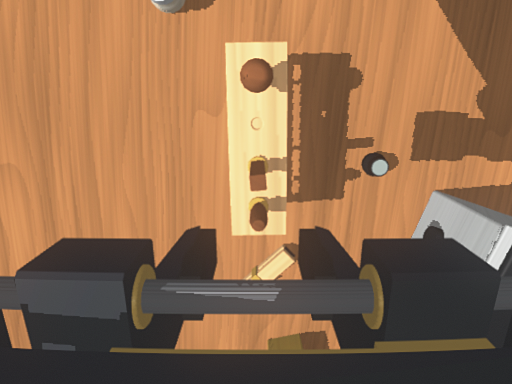

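```bash
python3 - <<'E'
import cv2
a=cv2.imread("pics/w1.png")
cv2.imwrite("pics/w1c.png",cv2.resize(a[140:240,215:305],None,fx=6,fy=6,interpolation=cv2.INTER_CUBIC))
cv2.imwrite("pics/w1d.png",cv2.resize(a[30:140,215:305],None,fx=5,fy=5,interpolation=cv2.INTER_CUBIC))
E
```

```text
(no output)
```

View pics/w1c.png

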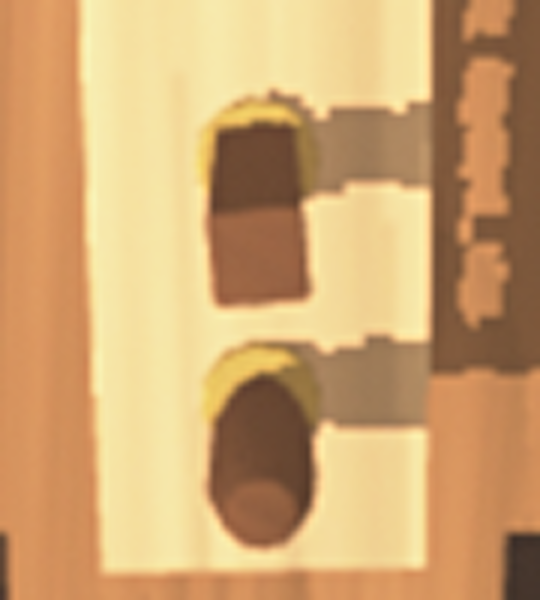

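View pics/w1d.png

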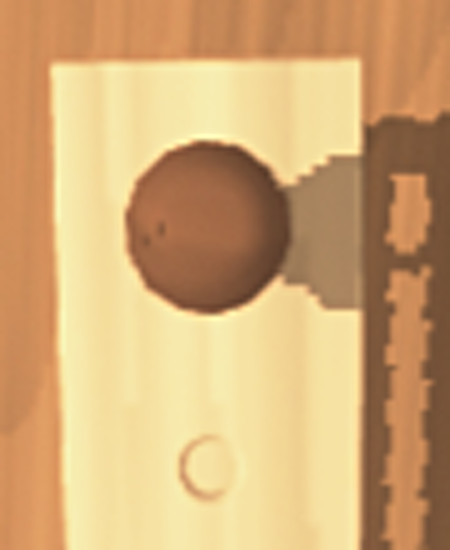

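```bash
python3 - <<'E'
from h import *
w=np.load("w1.npz")
f=lambda p:(p[0]/6+215-.4,p[1]/6+140-.4); g=lambda p:(p[0]/5+215-.4,p[1]/5+30-.4)
T=[onz(w,f(p),.191) for p in [(208,208),(302,203),(311,300),(218,305)]]
print(np.round(T,4)); print("pin",np.mean(T,0).round(4), [np.linalg.norm(T[i]-T[i-1]).round(4) for i in range(4)])
print("yaw",np.arctan2(*(T[1]-T[0])[1::-1]),np.arctan2(*(T[2]-T[3])[1::-1]))
print("hole",onz(w,g((208,468)),.116))
C=[onz(w,p,.116) for p in [g((52,62)),g((360,60)),f((427,570)),f((100,573))]]
print(np.round(C,4),np.mean(C,0),[np.linalg.norm(C[i]-C[i-1]).round(4) for i in range(4)])
m=np.mean(C,0); u=(C[0]+C[1]-C[2]-C[3])/2; u/=np.linalg.norm(u); print("yaw",np.arctan2(-u[0],u[1]), m-.022*u, m+.022*u)
E
```

```text
[[ 0.4839 -0.2819  0.191 ]
 [ 0.4967 -0.2804  0.191 ]
 [ 0.4989 -0.2941  0.191 ]
 [ 0.486  -0.2956  0.191 ]]
pin [ 0.4914 -0.288   0.191 ] [np.float64(0.0139), np.float64(0.0129), np.float64(0.0139), np.float64(0.013)]
yaw 0.11505020243373877 0.11638075432073054
hole [ 0.48714391 -0.24458866  0.116     ]
[[ 0.4523 -0.1688  0.116 ]
 [ 0.5118 -0.1648  0.116 ]
 [ 0.5275 -0.3646  0.116 ]
 [ 0.4667 -0.3689  0.116 ]] [ 0.48956711 -0.26674608  0.116     ] [np.float64(0.2006), np.float64(0.0596), np.float64(0.2004), np.float64(0.0609)]
yaw 0.07485053631900568 [ 0.49121228 -0.28868448  0.116     ] [ 0.48792193 -0.24480768  0.116     ]
```

```bash
python3 - <<'E'
from h import *
from station import *
q=qt(0,.135,1)
arm.move_ptp((.4914,-.2883,.235),q)
arm.move_l((.4914,-.2883,.159),velocity=.08,contact_N=8)
s=sensors.get_state(); print(s["time"],s["position"],s["ft_force"])
arm.command_gripper(.0,45)
s=sensors.get_state(); print(s["time"],s["width"],s["ft_force"],s["torque"])
r=arm.move_l((.4914,-.2883,.30),velocity=.12)
s=sensors.get_state(); print(s["time"],s["width"],s["ft_force"],s["position"])
for n in ["scene","side","wrist"]:
    c=capture(n); cv2.imwrite(f"pics/{n}2.png",c["pixels"][:,:,::-1]); np.savez(f"{n}2.npz",**c)
a=[cv2.imread("pics/%s2.png"%n) for n in ("wrist","side")]
cv2.imwrite("pics/m2.png",np.hstack([cv2.resize(a[0],(400,300)),cv2.resize(a[1][100:340,180:372],(400,500))[:300]]))
E
```

```text
5.5583 [ 0.49159368 -0.28847047  0.15952207] [ 0.08687118 -0.31380726  0.32466444]
6.0667 0.01364048186439229 [-0.0544234   0.58977675  0.1038526 ] [-0.07352088  0.09020212 -0.00644584]
7.3917 0.013437197947303163 [-0.19222327 -0.50260478 -0.07095138] [ 0.49126844 -0.28815089  0.29926656]
```

View pics/wrist2.png

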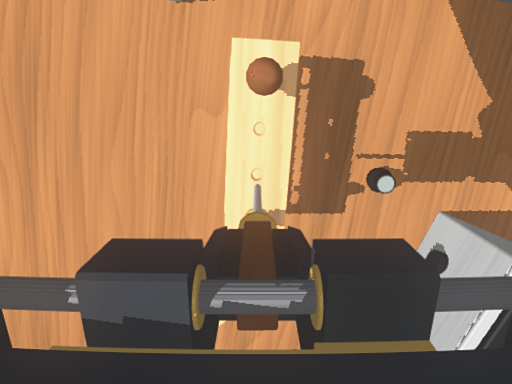

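View pics/side2.png

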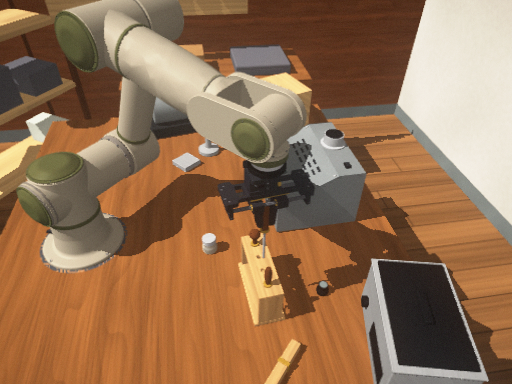

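```bash
python3 - <<'E'
from h import *
w=np.load("wrist2.npz"); p=np.array([.49127,-.28815,.29927])
for d in (.05,.1,.1385): print(d,proj(w,p-[0,0,d]))
a=cv2.imread("pics/wrist2.png"); cv2.imwrite("pics/w2c.png",cv2.resize(a[160:250,210:310],None,fx=6,fy=6,interpolation=cv2.INTER_CUBIC))
E
```

```text
0.05 [[257.32513812 223.75442085]]
0.1 [[257.35359639 198.82191832]]
0.1385 [[257.3685245  185.67121643]]
```

View pics/w2c.png

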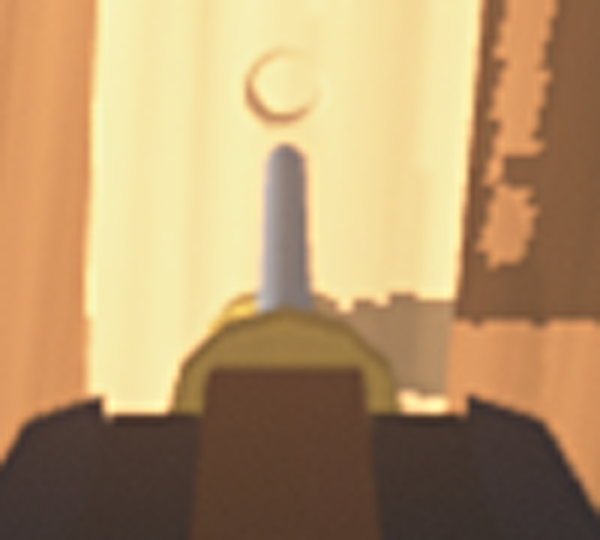

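```bash
cat >> h.py <<'E'
TH=np.deg2rad(28); TIP=.1385
def tcp_for_tip(tip,psi,sign=1):
    n=np.array([-np.sin(TH)*np.cos(psi),-np.sin(TH)*np.sin(psi),np.cos(TH)]); return np.array(tip)+n*TIP, n
E
python3 - <<'E'
from h import *
from station import *
arm.move_l((.4914,-.2883,.355),velocity=.15)
psi=.02
n=tcp_for_tip((0,0,0),psi)[1]
sl=np.array([.6278,.0836,.1332])
arm.move_ptp(tcp_for_tip(sl+n*.06,psi)[0],qt(TH,psi,1))
s=sensors.get_state(); print(s["time"],s["position"],s["ft_force"],s["width"])
for k in ["wrist","side","scene"]:
    c=capture(k); cv2.imwrite(f"pics/{k}3.png",c["pixels"][:,:,::-1]); np.savez(f"{k}3.npz",**c)
E
```

```text
9.4583 [0.53500765 0.08095368 0.30844482] [ 0.21871945 -0.40913722  0.34671814] 0.013315200212283898
```

View pics/wrist3.png

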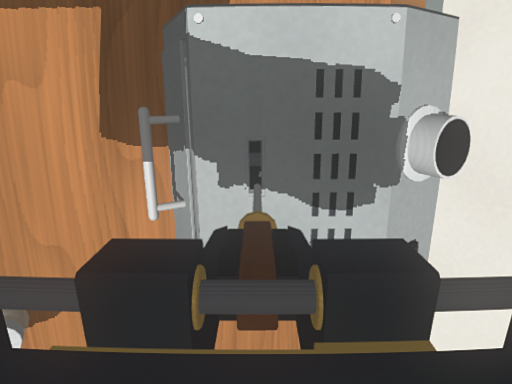

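View pics/side3.png

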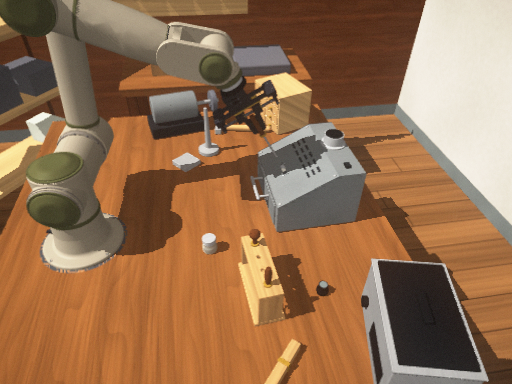

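```bash
python3 - <<'E'
import cv2
a=cv2.imread("pics/wrist3.png")
cv2.imwrite("pics/w3c.png",cv2.resize(a[125:225,215:305],None,fx=6,fy=6,interpolation=cv2.INTER_CUBIC))
cv2.imwrite("pics/w3d.png",cv2.resize(a[0:240,130:430],None,fx=2.5,fy=2.5,interpolation=cv2.INTER_CUBIC))
E
```

```text
(no output)
```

View pics/w3c.png

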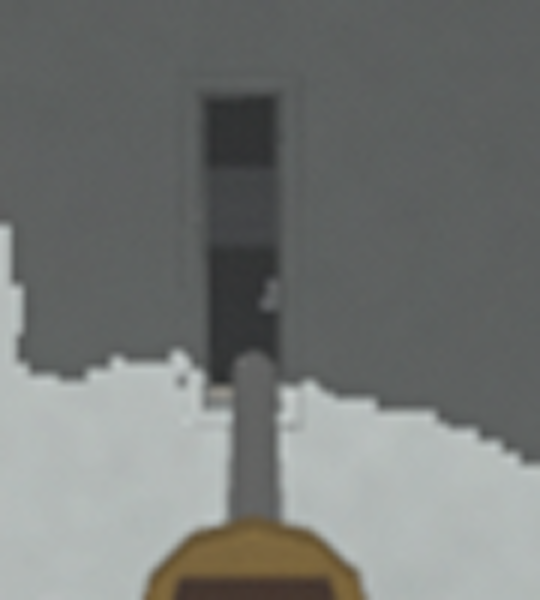

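View pics/w3d.png

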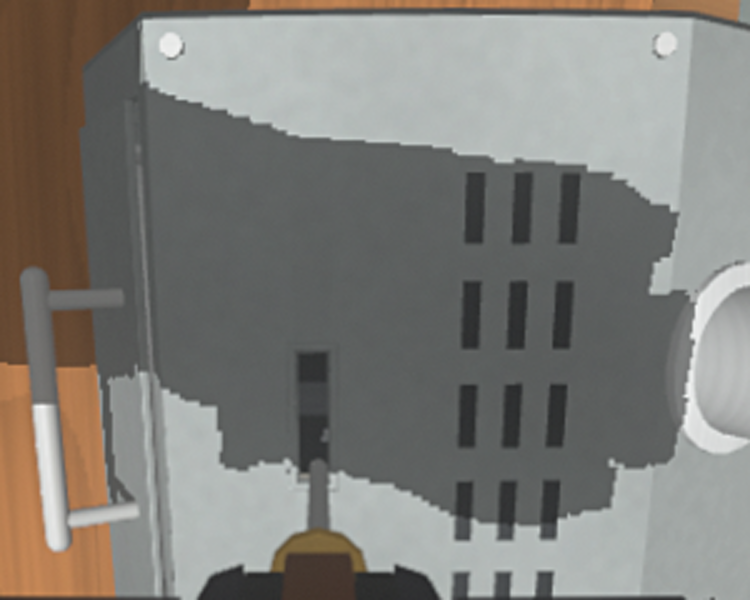

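```bash
python3 - <<'E'
from h import *
w=np.load("wrist3.npz"); sd=np.load("side3.npz")
d=lambda p:(p[0]/2.5+130-.3,p[1]/2.5-.3); c=lambda p:(p[0]/6+215-.4,p[1]/6+125-.4)
for nm,p,z in [("f1",(143,20),.105),("f2",(148,200),.105),("f3",(172,590),.105),("b1",(692,22),.199),("b2",(650,500),.199),("h1",(35,275),.07),("h2",(60,540),.07)]:
    print(nm,onz(w,d(p),z).round(4))
zs=.105+.06*np.sin(TH)
# slot edges onto panel plane through slot estimate
psi=.02;n=tcp_for_tip((0,0,0),psi)[1]; p0=np.array([.6290,.0836,zs])
def pl(p,dep=0):
    C,r=ray(w,c(p)); q=p0-n*dep; return C+r*(n@(q-C))/(n@r)
ux=np.array([np.cos(TH)*np.cos(psi),np.cos(TH)*np.sin(psi),np.sin(TH)]);uy=np.array([-np.sin(psi),np.cos(psi),0])
for nm,p in [("TL",(204,97)),("TR",(277,97)),("BL",(208,390)),("R@300",(281,300)),("L@300",(207,300))]:
    q=pl(p)-p0; print(nm,"x %.4f y %.4f"%(q@ux,q@uy))
for dep in (.017,.022,.026,.030,.035):
    a=pl((240,165),dep)-p0; b=pl((240,245),dep)-p0; print(dep,"tab y %.4f %.4f w %.4f"%(a@uy,b@uy,(a-b)@uy), "mid slot y")
s=np.array([0.53500765,0.08095368,0.30844482])
print(proj(w,s-n*TIP), c((254,352)))
E
```

```text
f1 [0.5682 0.2327 0.105 ]
f2 [0.5686 0.1698 0.105 ]
f3 [0.5737 0.0117 0.105 ]
b1 [0.744 0.237 0.199]
b2 [0.7498 0.0552 0.199 ]
h1 [0.5314 0.1416 0.07  ]
h2 [0.5347 0.0289 0.07  ]
TL x -0.0093 y 0.0295
TR x 0.0027 y 0.0295
BL x -0.0090 y -0.0204
R@300 x 0.0035 y -0.0046
L@300 x -0.0090 y -0.0046
0.017 tab y 0.0158 0.0016 w 0.0142 mid slot y
0.022 tab y 0.0150 0.0006 w 0.0144 mid slot y
0.026 tab y 0.0145 -0.0001 w 0.0146 mid slot y
0.03 tab y 0.0139 -0.0009 w 0.0147 mid slot y
0.035 tab y 0.0131 -0.0018 w 0.0150 mid slot y
[[257.27061926 185.56660808]] (256.93333333333334, 183.26666666666665)
```

```bash
python3 - <<'E'
from h import *
w=np.load("wrist3.npz")
c=lambda p:(p[0]/6+215-.4,p[1]/6+125-.4)
zs=.105+.06*np.sin(TH)
psi=.027;n=tcp_for_tip((0,0,0),psi)[1]
ux=np.array([np.cos(TH)*np.cos(psi),np.cos(TH)*np.sin(psi),np.sin(TH)]);uy=np.array([-np.sin(psi),np.cos(psi),0])
for X in (.6245,.6265,.6285):
  p0=np.array([X,.0860,zs])
  def pl(p,dep=0):
    C,r=ray(w,c(p)); q=p0-n*dep; return C+r*(n@(q-C))/(n@r)
  for nm,p in [("TL",(204,97)),("TR",(277,97)),("BL",(208,388)),("R@300",(281,300))]:
    q=pl(p)-p0; print(nm,"x %.4f y %.4f"%(q@ux,q@uy))
  for dep in (.017,.026,.035):
    a=pl((240,165),dep)-p0; b=pl((240,245),dep)-p0; print(dep,"tab y %.4f %.4f"%(a@uy,b@uy))
E
```

```text
TL x -0.0051 y 0.0273
TR x 0.0068 y 0.0273
BL x -0.0051 y -0.0219
R@300 x 0.0073 y -0.0067
0.017 tab y 0.0135 -0.0006
0.026 tab y 0.0122 -0.0023
0.035 tab y 0.0108 -0.0040
TL x -0.0069 y 0.0273
TR x 0.0050 y 0.0272
BL x -0.0069 y -0.0221
R@300 x 0.0056 y -0.0069
0.017 tab y 0.0135 -0.0007
0.026 tab y 0.0121 -0.0024
0.035 tab y 0.0107 -0.0042
TL x -0.0087 y 0.0272
TR x 0.0033 y 0.0271
BL x -0.0087 y -0.0223
R@300 x 0.0038 y -0.0070
0.017 tab y 0.0134 -0.0008
0.026 tab y 0.0120 -0.0026
0.035 tab y 0.0107 -0.0043
```

```bash
python3 - <<'E'
from h import *
from station import *
psi=.027
n=tcp_for_tip((0,0,0),psi)[1]
sl=np.array([.6255,.0895,.1332])
arm.move_l(tcp_for_tip(sl+n*.012,psi)[0],qt(TH,psi,1),velocity=.08,contact_N=6)
s=sensors.get_state(); print(s["time"],s["position"],tcp_for_tip(sl+n*.012,psi)[0],s["ft_force"])
c=capture("wrist"); np.savez("wrist4.npz",**c)
print(proj(c,s["position"]-n*TIP))
cv2.imwrite("pics/w4.png",cv2.resize(c["pixels"][110:240,195:320,::-1],None,fx=4.5,fy=4.5,interpolation=cv2.INTER_CUBIC))
E
```

```text
10.35 [0.55497801 0.08760828 0.26640041] [0.55487028 0.08759253 0.26608361] [-0.60842898  0.02130864 -0.93241626]
[[257.17929277 185.66996747]]
```

View pics/w4.png

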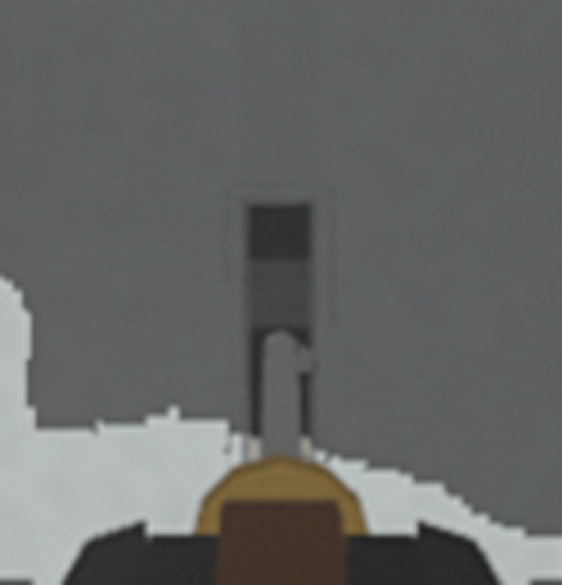

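```bash
python3 - <<'E'
from h import *
w=np.load("wrist4.npz");s=np.array([0.55497801,0.08760828,0.26640041]);n=tcp_for_tip((0,0,0),.027)[1]
for d in (0,.012,.012+.017,.012+.026,.012+.035): print(d,proj(w,s-n*(TIP+d)))
E
```

```text
0 [[257.1792931  185.66996602]]
0.012 [[257.17440852 182.26804074]]
0.029 [[257.16813572 177.90081803]]
0.038 [[257.16508549 175.77781796]]
0.047 [[257.1622027  173.77173387]]
```

```bash
python3 - <<'E'
from h import *
from station import *
psi=.027
n=tcp_for_tip((0,0,0),psi)[1]
sl=np.array([.6255,.0895,.1332])
def go(dep,v,cn=None):
    r=arm.move_l(tcp_for_tip(sl-n*dep,psi)[0],None,velocity=v,contact_N=cn)
    s=sensors.get_state(); d=-(s["position"]-n*TIP-sl)@n
    print(r,"t %.2f dep %.4f"%(s["time"],d),"F",np.round(s["ft_force"],2),"axial %.2f"%(s["ft_force"]@n),"w %.4f"%s["width"]); return r
r=go(.014,.04,3)
if not r: go(.040,.025,3)
E
```

```text
False t 11.20 dep 0.0139 F [-0.07  1.04  0.61] axial 0.56 w 0.0138
True t 11.69 dep 0.0213 F [-1.23 -0.83  2.89] axial 3.14 w 0.0132
```

```bash
python3 - <<'E'
from h import *
from station import *
psi=.027
n=tcp_for_tip((0,0,0),psi)[1]
sl=np.array([.6255,.0895,.1332])
ref=capture("side")["pixels"][165:205,235:275].astype(int)
for dep in (.0255,.0275,.0285,.0293,.0300,.0306):
    r=arm.move_l(tcp_for_tip(sl-n*dep,psi)[0],None,velocity=.015,contact_N=18)
    s=sensors.get_state(); d=-(s["position"]-n*TIP-sl)@n
    c=capture("side"); df=np.abs(c["pixels"][165:205,235:275].astype(int)-ref).sum(2); m=(df>120).sum()
    print(r,"t %.2f dep %.4f"%(s["time"],d),"axial %.2f"%(s["ft_force"]@n),np.round(s["ft_force"],1),"diff",m)
    if m>40 or r or s["ft_force"]@n>22: break
cv2.imwrite("pics/side5.png",c["pixels"][:,:,::-1])
E
```

```text
False t 12.17 dep 0.0252 axial 5.35 [-2.6 -0.5  4.7] diff 370
```

View pics/side5.png

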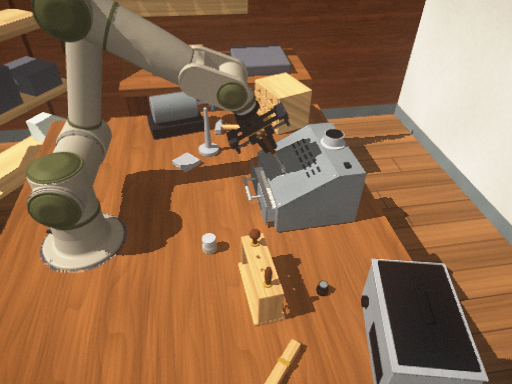

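```bash
python3 - <<'E'
from h import *
from station import *
psi=.027
n=tcp_for_tip((0,0,0),psi)[1]
sl=np.array([.6255,.0895,.1332])
arm.move_l(tcp_for_tip(sl+n*.06,psi)[0],None,velocity=.10)
c=capture("side"); np.savez("side6.npz",**c); cv2.imwrite("pics/side6.png",cv2.resize(c["pixels"][115:235,235:365,::-1],None,fx=5,fy=5,interpolation=cv2.INTER_CUBIC))
arm.move_ptp((.4912,-.2883,.355),qt(0,.135,1))
arm.move_l((.4912,-.2883,.265),velocity=.12,contact_N=8)
s=sensors.get_state(); print(s["time"],s["position"],s["ft_force"],s["width"])
c=capture("wrist"); np.savez("wrist6.npz",**c); print(proj(c,s["position"]-[0,0,TIP]), proj(c,[.4912,-.2883,.116]))
cv2.imwrite("pics/w6.png",cv2.resize(c["pixels"][160:250,210:310,::-1],None,fx=6,fy=6,interpolation=cv2.INTER_CUBIC))
E
```

```text
15.5917 [ 0.49146114 -0.28833431  0.26583838] [-0.39373303  0.05644939 -0.80984085] 0.013524006258879106
[[257.09020177 185.43566098]] [[256.78824083 182.12798111]]
```

View pics/w6.png

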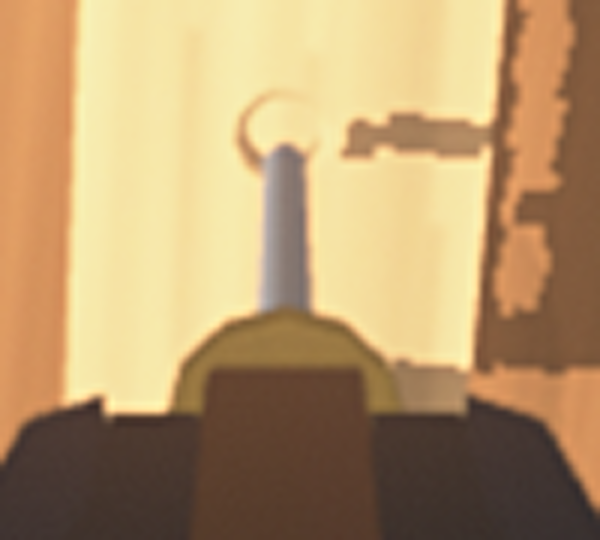

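View pics/side6.png

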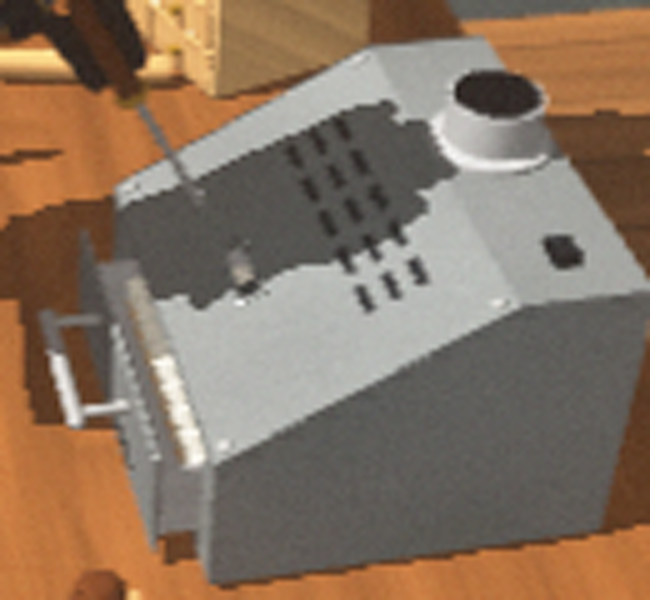

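```bash
python3 - <<'E'
from h import *
from station import *
def st():
    s=sensors.get_state(); print("t %.2f"%s["time"],s["position"].round(4),np.round(s["ft_force"],2),"w %.4f"%s["width"])
x,y=.4909,-.2883
r=arm.move_l((x,y,.225),velocity=.06,contact_N=4);print(r);st()
if not r:
    r=arm.move_l((x,y,.166),velocity=.08,contact_N=5);print(r);st()
    if not r:
        r=arm.move_l((x,y,.1575),velocity=.02,contact_N=3);print(r);st()
c=capture("side"); cv2.imwrite("pics/side7.png",cv2.resize(c["pixels"][215:335,200:320,::-1],None,fx=5,fy=5,interpolation=cv2.INTER_CUBIC))
E
```

```text
False
t 16.46 [ 0.491  -0.2884  0.2253] [-0.43 -1.07 -1.58] w 0.0138
False
t 17.34 [ 0.4911 -0.2885  0.1665] [ 0.26 -0.22 -1.39] w 0.0134
True
t 17.73 [ 0.491  -0.2884  0.1591] [-0.25  1.22  4.12] w 0.0132
```

View pics/side7.png

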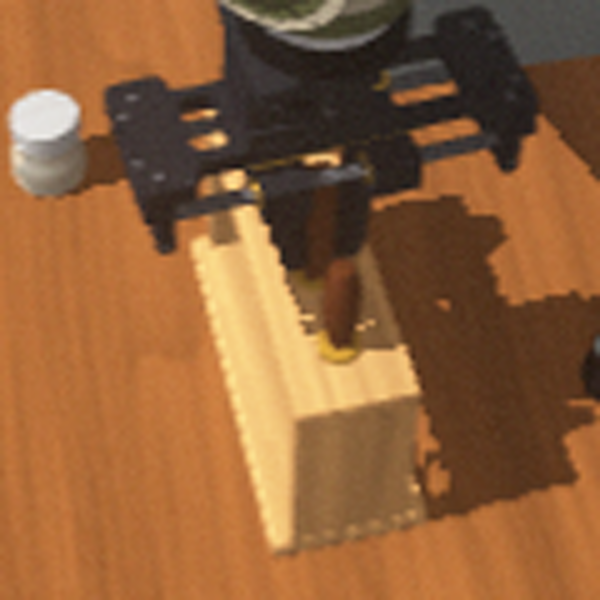

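```bash
python3 - <<'E'
from h import *
from station import *
def st():
    s=sensors.get_state(); print("t %.2f"%s["time"],s["position"].round(4),np.round(s["ft_force"],2),"w %.4f"%s["width"]); return s
arm.command_gripper(.034); st()
arm.move_l((.491,-.2884,.25),velocity=.10); st()
sd=np.load("side6.npz")
a=onz(sd,(244.,178.),.07);b=onz(sd,(250.,199.),.07);print(a,b)
m=(a+b)/2; t=.35; ax=np.array([np.sin(t),0,-np.cos(t)])
p=m-ax*.13
arm.move_ptp(p,qt(t,.027,1)); s=st()
for k in ["wrist","side"]:
    c=capture(k); cv2.imwrite(f"pics/{k}8.png",c["pixels"][:,:,::-1]); np.savez(f"{k}8.npz",**c)
cv2.imwrite("pics/side8c.png",cv2.resize(c["pixels"][115:335,200:340,::-1],None,fx=2.7,fy=2.7,interpolation=cv2.INTER_CUBIC))
E
```

```text
t 18.27 [ 0.4907 -0.2881  0.1584] [ 0.09 -0.39 -0.42] w 0.0341
t 19.33 [ 0.4908 -0.2883  0.2493] [-0.19 -0.3  -0.76] w 0.0336
[0.50658127 0.13595865 0.07      ] [0.509986   0.02705353 0.07      ]
t 20.73 [0.4643 0.0808 0.1924] [0.65 0.13 1.32] w 0.0339
```

View pics/wrist8.png

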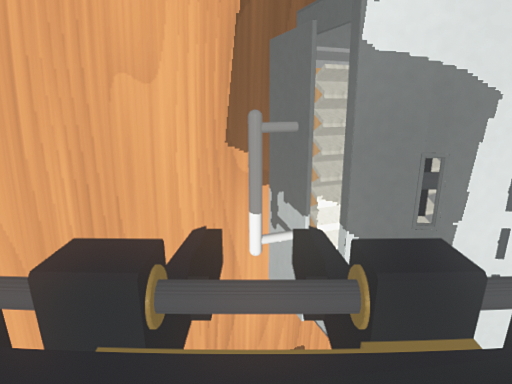

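View pics/side8c.png

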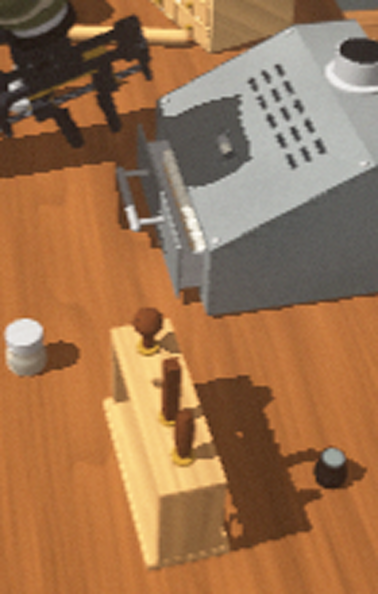

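```bash
python3 - <<'E'
from h import *
w=np.load("wrist8.npz")
for uv in [(256,113),(255.5,250)]: print(onz(w,uv,.07).round(4))
p=np.array([.4643,.0808,.1924]);ax=np.array([np.sin(.35),.027*np.sin(.35),-np.cos(.35)])
print(proj(w,p+ax*.13))
E
```

```text
[0.5065 0.1412 0.07  ]
[0.509  0.0277 0.07  ]
[[257.13071168 188.22268752]]
```

```bash
python3 - <<'E'
from h import *
from station import *
def st():
    s=sensors.get_state(); print("t %.2f"%s["time"],s["position"].round(4),np.round(s["ft_force"],2),"w %.4f"%s["width"]); return s
psi=.027;t=.35
ax=np.array([np.sin(t)*np.cos(psi),np.sin(t)*np.sin(psi),-np.cos(t)])
b=np.array([.5078,.0845,.070])
arm.command_gripper(.022)
arm.move_l(b-ax*.05,qt(t,psi,1),velocity=.1,contact_N=8)
r=arm.move_l(b-ax*.009,None,velocity=.05,contact_N=5);print(r);st()
if not r:
    arm.command_gripper(0,25);s=st()
    p=s["position"]; u=np.array([-np.cos(psi),-np.sin(psi),0])
    r=arm.move_l(p+u*.070,None,velocity=.06,contact_N=15);print(r);st()
    r=arm.move_l(p+u*.100,None,velocity=.03,contact_N=10);print(r);s=st()
    print("travel",(s["position"]-p)@u)
    c=capture("side"); cv2.imwrite("pics/side9.png",cv2.resize(c["pixels"][115:335,190:370,::-1],None,fx=2.7,fy=2.7,interpolation=cv2.INTER_CUBIC))
E
```

```text
False
t 23.13 [0.5048 0.0844 0.0786] [0.13 0.01 0.74] w 0.0221
t 23.47 [0.5046 0.0844 0.0786] [-1.47  0.05  2.19] w 0.0098
False
t 24.78 [0.4342 0.0824 0.0786] [-2.15 -5.56  3.12] w 0.0099
True
t 25.38 [0.4204 0.0819 0.0787] [0.85 0.19 1.6 ] w 0.0101
travel 0.08425544129122958
```

View pics/side9.png

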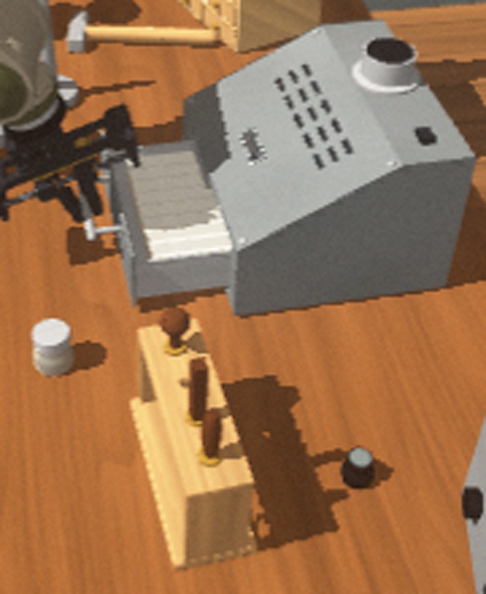

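```bash
python3 - <<'E'
from h import *
from station import *
def st():
    s=sensors.get_state(); print("t %.2f"%s["time"],s["position"].round(4),np.round(s["ft_force"],2),"w %.4f"%s["width"]); return s
psi=.027;t=.35
u=np.array([-np.cos(psi),-np.sin(psi),0])
ax=np.array([np.sin(t)*np.cos(psi),np.sin(t)*np.sin(psi),-np.cos(t)])
p=st()["position"]
r=arm.move_l(p+u*.012,None,velocity=.02,contact_N=12);print(r);s=st();print((s["position"]-p)@u)
arm.wait(.1);p=st()["position"]
arm.command_gripper(.026);st()
p=sensors.get_state()["position"]
arm.move_l(p-ax*.10,None,velocity=.10);s=st()
for k in ["wrist","side","scene"]:
    c=capture(k); cv2.imwrite(f"pics/{k}10.png",c["pixels"][:,:,::-1]); np.savez(f"{k}10.npz",**c)
E
```

```text
t 25.43 [0.4204 0.0819 0.0787] [0.25 0.42 1.45] w 0.0103
True
t 25.65 [0.4204 0.0819 0.0787] [ 1.99  1.83 -0.86] w 0.0100
3.6283938219963524e-05
t 25.75 [0.4204 0.0819 0.0787] [ 2.46  1.78 -1.44] w 0.0102
t 26.18 [0.4205 0.0817 0.0788] [ 0.42 -0.17  0.91] w 0.0258
t 27.33 [0.3861 0.0808 0.1723] [-0.07  0.78 -0.38] w 0.0258
```

View pics/wrist10.png

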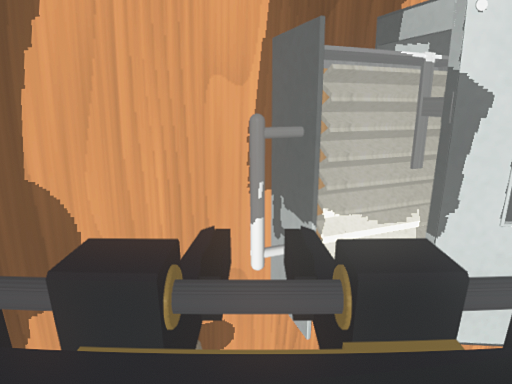

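View pics/side10.png

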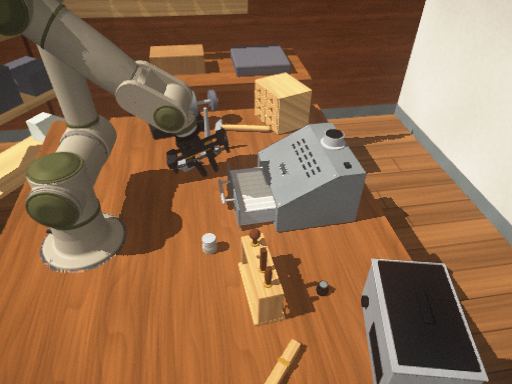

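View pics/scene10.png

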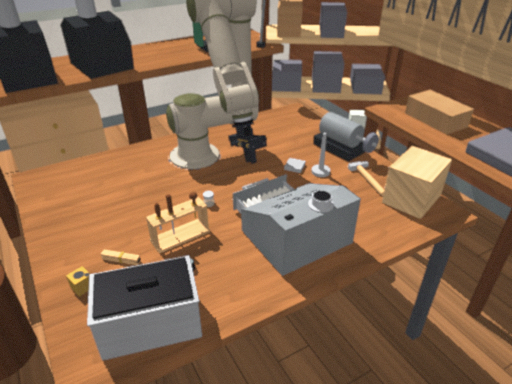

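```bash
python3 - <<'E'
from h import *
w=np.load("wrist10.npz"); sd=np.load("side10.npz")
a=np.array([onz(w,uv,.07) for uv in [(257,118),(258,265)]]);print(a.round(4),a.mean(0))
w3=np.load("wrist3.npz")
g=cv2.imread("pics/side10.png"); cv2.imwrite("pics/s10c.png",cv2.resize(g[150:240,205:300],None,fx=6,fy=6,interpolation=cv2.INTER_CUBIC))
E
```

```text
[[0.422  0.1381 0.07  ]
 [0.4259 0.0242 0.07  ]] [0.42394475 0.08114313 0.07      ]
```

View pics/s10c.png

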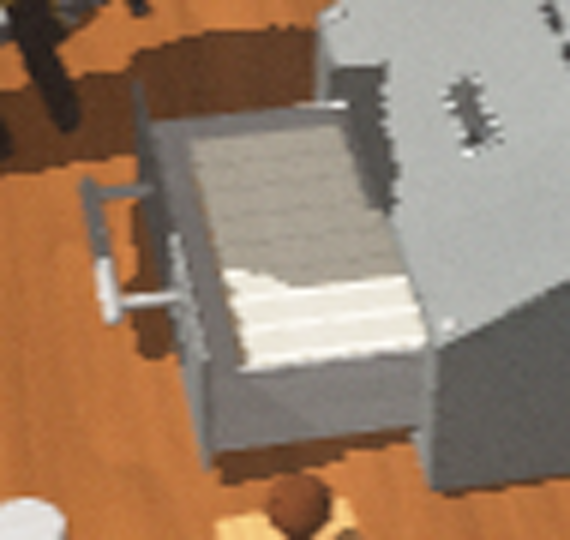

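```bash
python3 - <<'E'
from station import *
arm.job_done(); print(sensors.get_state()["time"])
E
```

```text
the job is handed in; nothing more can be done
the job is handed in; nothing more can be done
```

The drawer is released and drawn out to its stop, the pin is back in its own rack hole, and the job is handed in at about 27 s of the 64 s allowed.

- **Release:** I took the pin from the rack hole at y = -22 mm and put it straight into the slot. It met the tab 21 mm behind the panel, and I pressed about 4 mm more. The force read 5.4 N at the end of the press. The drawer jumped out about 25 mm.
- **Pin:** The ferrule came to rest on the plate at the same tool height as at the start, within 0.5 mm. The side picture shows the pin upright.
- **Drawer:** I pulled it 84 mm until it stopped hard, and a second pull moved it less than 0.1 mm. The wrist camera puts the handle bar at x = 0.424, against about 0.533 when shut, so it is out about 109 mm of the 110 mm travel.
- **Other things:** In the last pictures the other tools and items look where they were, by eye only. The gripper is about 100 mm clear of the bar and touches nothing.

**Checks that disagreed:**
- **Tab press:** The drawer let go after about 4 mm past my contact reading, while the brief says 5 to 8 mm. The contact trigger (3 N) probably fired about a millimetre late.
- **Cameras:** The side and wrist cameras differed by 2 to 5 mm on the extractor. I relied on the wrist view, checked against the rod tip in the same picture.

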